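# Set a wireless access point up on a chamber turntable

### The job

Get the turntable ready for the next radio measurement: slide the white puck-shaped access point, without lifting or tipping it, across the platter until it stands wholly inside the printed white ring, and have the platter turned by its steel stub so that the stub stands squarely in front of the dark metal zero block on the base. Leave the probe stand, the finned attenuator, the spanner and the parts tray where they are.

Things in the scene. Friction and masses are not known exactly. Their poses are not given: they have to be found in the camera images.
- access_point_center (a point): Centre, half-way up, of the white access point: a loose, upright round puck 100 mm in diameter and 50 mm high, straight sides up to 40 mm above its foot, slightly domed top, about 0.3 to 0.65 kg. It stands off-centre on the platter; too wide for most grippers, it is pushed by its side. This point is 25 mm above the platter's top face.
- ring_center (a point): Centre of the printed white ring, on the platter's top face (30 mm above the table) and on the turntable's upright axis. The ring line is 120 mm inside and 128 mm outside diameter, only 10 mm clear all round the puck when centred. The black platter is a disc 280 mm in diameter, 12 mm thick, on a white graduated base 316 mm in diameter and 18 mm high fixed to the table.
- stub_top (a point): Top centre of the plain steel stub, 16 mm in diameter and 37 mm high, that stands upright on the platter 115 mm from the turntable's axis and turns with the platter. Its top is 67 mm above the table. Pushing it sideways turns the platter (about 4 to 5 N).
- zero_block (a point): Top centre of the dark metal zero block, 36 mm long (radially), 16 mm wide and 28 mm high, fixed on the rim of the base, its centre 166 mm from the turntable's axis and its top 28 mm above the table, 2 mm lower than the platter. The stub is at zero when it lies on the line from the turntable's axis to this block.
- turntable (a joint): Angle of the platter in rad: 0 when the stub stands squarely in front of the zero block, growing counter-clockwise seen from above; it has dry friction (0.5 N m) and stays where it is left; end stops at -3.1 and 3.1.
- probe_stand: Bystander, leave alone: small stand with a 90 x 70 mm black foot and a green post with a white clamp and a black panel, 112 mm high. Origin: centre of the underside.
- attenuator: Bystander, leave alone: dark finned metal box 110 x 70 x 36 mm with brass connectors on its short ends (138 mm over these). Origin: centre of the underside.
- spanner: Bystander, leave alone: steel spanner 150 mm long lying flat along its x axis. Origin: near its middle, on the underside.
- parts_tray: Bystander, leave alone: open grey tray 120 x 90 x 30 mm with brass adapters. Origin: centre of the underside.
Mind the look-alikes: they are no part of the job. Of the things like the part that bears access_point_center, leave any that is blue; of the rest the smaller one is meant.

How it is judged (in metres and radians):
At the end, for the whole second after the job is handed in: The access point stands upright on the platter with its centre within 10 mm of the ring's centre (wholly inside the ring), the platter is within 0.07 rad (4 degrees, half a stub's width) of zero with the stub in front of the zero block, and both are at rest (horizontal distance between access_point_center and ring_center below 0.01 m and angle between access_point_center's own z axis and vertical below 0.06 rad and height (world z) of access_point_center between 0.05 and 0.06 m and value of joint turntable between -0.07 and 0.07 rad and linear speed of access_point below 0.01 m/s and velocity of joint turntable between -0.02 and 0.02 rad/s); the robot touches nothing.
It fails at once if the access point is lifted more than 15 mm off the platter (height (world z) of access_point_center above 0.07 m).
It fails at once if the access point is tipped by more than about 17 degrees (angle between access_point_center's own z axis and vertical above 0.3 rad).
It fails at once if a bystander is moved by more than 20 mm (distance of any of probe_stand, attenuator, spanner, parts_tray from where it was at the start of the episode above 0.02 m).
It also fails if it takes over 54 s, if anything falls off the work surface, if the arm or the gripper's body presses on something with over 40 N, if the wrist force passes 120 N, or if a joint passes its speed limit or range.

### The arm

A 7-joint arm with a two-finger parallel gripper is mounted at the origin on the work surface. World frame = base frame: x ahead of the robot, y to its left, z up, the work surface at z = 0. Lengths are in m, angles in degrees, forces in N, time in s.
With the tool pointing down it reaches from about 0.425 to 0.875 m from the base axis. Payload 4.7 kg.
Tool frame: the origin (TCP) lies midway between the tips of the shut fingers; the grasp point (between the pads) lies 19 mm behind it; z points along the fingers, x is the direction in which the jaws open and shut, and the axes are right-handed (so a half turn about z gives the same grasp; the last joint's range is limited). The gripper opens to 87 mm and grips with 3 to 60 N. Pads are 19 mm wide; open, the fingers measure 117 mm over their backs; the gripper's body (75 mm by 190 mm) begins 51 mm behind the grasp point.
Start: joints at [70.594, 18.392, -4.016, 83.108, 1.295, 78.541, -3.26], TCP at [0.225, -0.61, 0.194] pointing down, gripper open.
Joint ranges: [-163.93, 163.93], [-17.29, 119.83], [-79.2, 71.16], [3.27, 140.29], [-89.18, 269.18], [5.43, 117.66], [-154.24, 154.24]. Speed limits (degrees/s): [147.25, 147.25, 180, 180, 180, 180, 180].

### API

Orientations are given as [roll, pitch, yaw] about the fixed x, y, z axes, in that order (R = Rz(yaw) Ry(pitch) Rx(roll)).
In Python, from cell import telemetry, optics, env gives the robot as it stands.
- The arm moves only by the tool arm_command, never from a script. Its arguments are lists of equal length, an entry for each row: "translation": the shift along the tool's x, y, z in cm, a list of three; "twist": the turn about the tool's z in degrees. In form: {"translation": [[x, y, z], ...], "twist": [twist, ...]}. A call has 1 to 10 rows; each row shifts and turns the pose as measured when the row begins, along the tool's axes as they then stand; what a row does not reach is not made up. A row lasts 1/8 s, in which the tool goes at most 62.5 mm and 10.7 degrees, less where a joint would pass 70% of its speed; a pose out of reach is approached as far as the arm can. A call is refused whole if a number of a shift passes 6.25 or a number of a turn 10.7, either way. A call with a gripper value outside its range is refused whole. "grip" is the opening in per cent of the stroke, from 0 (shut) to 100 (fully open), set as the call begins (left out, the last holds). The fingers move at their own pace and stop on an object; "force" is the grip in N (left out, the last holds). Time passes only in rows, so rows that do not move let the fingers close. It gives the time, the measured TCP pose, the force and the opening at its end, in the units of the state.
- telemetry.get_obs(): the state, without advancing time (a new reading comes with each control period).
- optics.read_camera(name): name is "side" or "top" or "wrist"; returns a dict with "img" (420x560x3 uint8, blue, green, red), "fx", "fy", "cx", "cy" (pixels), "extrinsics" (4x4, takes a point from camera to world coordinates); the wrist camera has in their place "hand_eye" (4x4, takes a point from camera to tool coordinates, whose origin is the TCP and whose axes are the tool frame's). Camera axes: x right, y up, looking along -z (the intrinsics and any distortion apply to the point x, -y, -z); pixel columns grow to the right and rows downward; lengths in m; the calibration is good to about 2 mm. A picture is of the moment at which its call begins: read the wrist's pose just before it. There is no depth.
- env.sign_off(): hands the job in, once; it reports no verdict.
The state is a dict: "time_s": time; "qpos": joint angles; "joint_velocities": joint speeds; "effort": joint torques, N m; "tool_pos": TCP position; "tool_rot": TCP orientation; "force": force on the tool from outside, world axes, zero at the start; "wrist_torque": the same for the moment, N m; "grip_width": finger opening in m.
Only numpy, scipy, OpenCV 4.12 (cv2) and the standard library are available. Lean on these libraries where they do the work, as an engineer would, in place of code of your own. Each camera call takes 0.05 s, during which the arm holds its last target. There are 200 camera calls.

## Working session

There is one attempt and no reset: what is moved stays moved. The work goes in short steps, Python scripts to look and compute and a tool call to move; the robot and the scene stay as the last step left them, time stands still between calls to the robot, and variables do not carry over. Pictures are saved under pics/ and viewed, about 8 in all and at most 12, crops included, and the job is handed in when it is done.

Besides the shell and the picture viewer there is one more tool, called after "Call:" as name(argument=value, ...), one argument or row to a line, values as JSON. arm_command: Moves the arm, as the interface text tells. Its arguments: {"type":"object","properties":{"translation":{"type":"array","items":{"type":"array","items":{"type":"number"}}},"twist":{"type":"array","items":{"type":"number"}},"grip":{"type":"number"},"force":{"type":"number"}},"required":["translation","twist"]}

```bash
mkdir -p pics; ls
cat > h.py <<'E'
import numpy as np,cv2
from cell import telemetry,optics,env
def cam(n,save=None):
    c=optics.read_camera(n)
    if save: cv2.imwrite('pics/'+save,c['img'])
    return c
def ray(c,u,v,z,T=None):
    T=np.array(c['extrinsics']) if T is None else T
    d=np.array([(u-c['cx'])/c['fx'],-(v-c['cy'])/c['fy'],-1.])
    d=T[:3,:3]@d;o=T[:3,3]
    return o+d*(z-o[2])/d[2]
def proj(c,p,T=None):
    T=np.array(c['extrinsics']) if T is None else T
    q=np.linalg.inv(T)@np.append(p,1)
    return c['cx']+c['fx']*q[0]/-q[2], c['cy']+c['fy']*q[1]/q[2]
E
python3 - <<'E'
from h import *
print(telemetry.get_obs())
a=cam('top','top0.png');b=cam('side','side0.png')
for c in (a,b): print({k:v for k,v in c.items() if k!='img'})
E
```

```text
pics
{'time_s': 0.0, 'qpos': array([70.59401575, 18.44069601, -4.01661367, 83.17572282,  1.29450543,
       78.5394519 , -3.26030608]), 'joint_velocities': array([-0.03087832, -0.02558691,  0.10701611,  0.05379366, -0.0104032 ,
       -0.07397092, -0.08370007]), 'effort': array([-3.32122490e-04, -4.91289639e+01, -4.03972529e-01, -3.12523091e+01,
       -6.38511172e-02,  4.38740419e-02,  2.04685966e-04]), 'tool_pos': array([ 0.22434496, -0.60940805,  0.19303596]), 'tool_rot': array([ 1.79995118e+02,  1.10650516e-01, -6.97836304e+01]), 'force': array([ 0.74326791, -0.04295871, -0.04846855]), 'wrist_torque': array([-0.0487199 ,  0.00790584,  0.02162628]), 'grip_width': 0.08712785531367735}
{'fx': 546.1665971149323, 'fy': 546.1665971149323, 'cx': 276.0621359941971, 'cy': 204.73762783176124, 'extrinsics': array([[ 0.00362377,  0.99006965, -0.14053099,  0.312616  ],
       [-0.9999554 ,  0.00236207, -0.00914385, -0.00731576],
       [-0.00872111,  0.14055786,  0.99003406,  1.7299271 ],
       [ 0.        ,  0.        ,  0.        ,  1.        ]])}
{'fx': 511.45373064885064, 'fy': 511.45373064885064, 'cx': 286.615750876767, 'cy': 204.13105139884198, 'extrinsics': array([[-0.68188068,  0.36973158, -0.63113968, -0.45475298],
       [-0.73121685, -0.32215085,  0.60128259,  0.93664636],
       [ 0.01899098,  0.87150295,  0.4900224 ,  0.8486428 ],
       [ 0.        ,  0.        ,  0.        ,  1.        ]])}
```

View pics/top0.png

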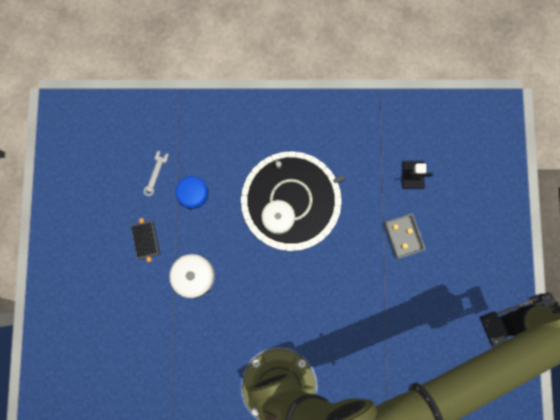

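View pics/side0.png

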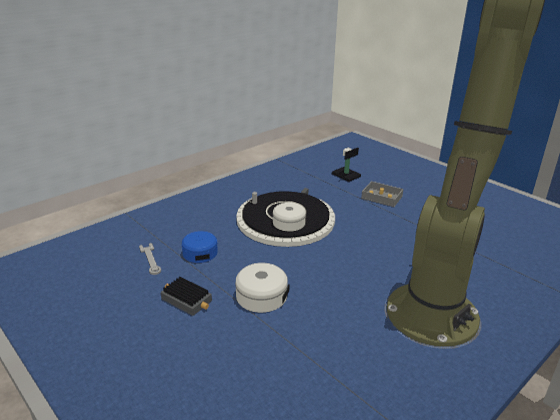

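Run:
```python
from h import *
c=cam('top');im=c['img']
cv2.imwrite('pics/crop1.png',cv2.resize(im[140:260,225:365],None,fx=5,fy=5,interpolation=cv2.INTER_CUBIC))
hsv=cv2.cvtColor(im,cv2.COLOR_BGR2HSV)
roi=np.zeros(im.shape[:2],np.uint8);cv2.circle(roi,(291,201),60,255,-1)
notblue=((hsv[...,1]<90)&(roi>0)).astype(np.uint8)*255
bright=((hsv[...,2]>120)&(hsv[...,1]<90)&(roi>0)).astype(np.uint8)*255
cs,_=cv2.findContours(bright,cv2.RETR_CCOMP,cv2.CHAIN_APPROX_NONE)
for k in cs:
    if len(k)>12:
        (x,y),(a,b),t=cv2.fitEllipse(k); print(len(k),cv2.contourArea(k),round(x,1),round(y,1),round(a,1),round(b,1))
        for z in (.018,.03,.067,.075): print('   ',z,ray(c,x,y,z).round(4))
    else: print(k.reshape(-1,2).mean(0),len(k))
```

```text
145 1866.5 286.5 205.2 40.3 60.4
    0.018 [ 0.5543 -0.0247  0.018 ]
    0.03 [ 0.5526 -0.0245  0.03  ]
    0.067 [ 0.5474 -0.0242  0.067 ]
    0.075 [ 0.5462 -0.0241  0.075 ]
102 801.0 292.4 196.9 29.8 39.0
    0.018 [ 0.5809 -0.0434  0.018 ]
    0.03 [ 0.579  -0.0431  0.03  ]
    0.067 [ 0.5732 -0.0423  0.067 ]
    0.075 [ 0.572  -0.0422  0.075 ]
287 7920.5 290.6 200.7 99.9 100.9
    0.018 [ 0.5686 -0.0375  0.018 ]
    0.03 [ 0.5668 -0.0373  0.03  ]
    0.067 [ 0.5613 -0.0366  0.067 ]
    0.075 [ 0.5601 -0.0365  0.075 ]
259 5920.5 290.7 200.4 85.7 87.7
    0.018 [ 0.5697 -0.0378  0.018 ]
    0.03 [ 0.5679 -0.0376  0.03  ]
    0.067 [ 0.5624 -0.037   0.067 ]
    0.075 [ 0.5612 -0.0368  0.075 ]
```

View pics/crop1.png

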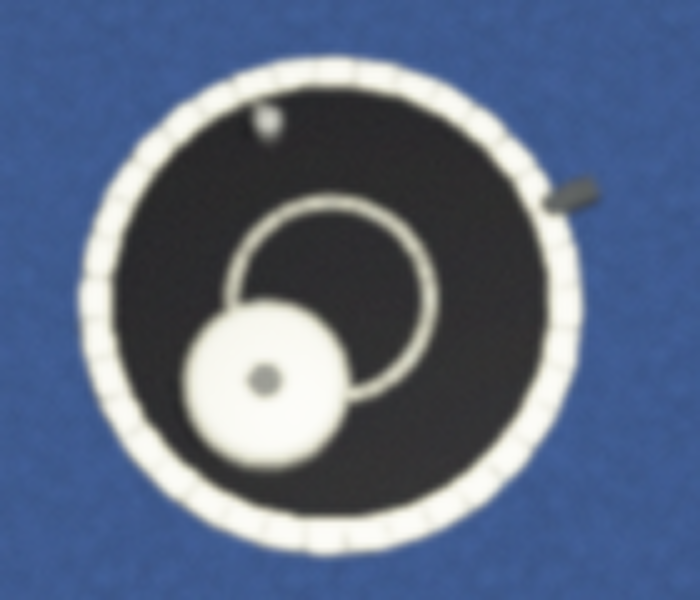

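The candidates are the blue puck at (192,192), which is excluded, the large white one at (192,276), and the small white one on the platter at (278,216). The small white one is meant: it isn't blue and is the smaller of the two. The crop confirms it, and also shows the stub top near (278,163) and the zero block near (339,178).

```bash
cat >> h.py <<'E'
def meas(c):
    """top view: ring centre from base disc, puck, grey stub, block (z planes known)"""
    im=c['img'];hsv=cv2.cvtColor(im,cv2.COLOR_BGR2HSV)
    u,v=np.meshgrid(np.arange(560),np.arange(420));r=np.hypot(u-291,v-201)
    V=hsv[...,2].astype(int);low=hsv[...,1]<90
    def mom(m): m=m.astype(np.uint8);M=cv2.moments(m,True);return M['m10']/M['m00'],M['m01']/M['m00'],int(M['m00'])
    o={}
    w=((V>150)&low&(r<40)).astype(np.uint8)
    e=cv2.morphologyEx(w,cv2.MORPH_OPEN,cv2.getStructuringElement(cv2.MORPH_ELLIPSE,(9,9)))
    p=mom(e);o['puck']=(p,ray(c,p[0],p[1],.066))
    s=(V>95)&low&(r<41)&(r>29)&(cv2.dilate(e,np.ones((7,7)))==0)
    n,l,st,ce=cv2.connectedComponentsWithStats(s.astype(np.uint8))
    o['stubs']=[(ce[i].round(1),st[i,4],ray(c,*ce[i],.062)) for i in range(1,n) if st[i,4]>5]
    m=(hsv[...,2]<110)&low&(r>47)&(r<64)
    n,l,st,ce=cv2.connectedComponentsWithStats(m.astype(np.uint8))
    o['blk']=[(ce[i].round(1),st[i,4],ray(c,*ce[i],.024)) for i in range(1,n) if st[i,4]>8]
    return o
E
python3 - <<'E'
from h import *
c=cam('top');o=meas(c)
C=np.array([.568,-.0376])
p,P=o['puck'];print('puck',p,P.round(4),np.linalg.norm(P[:2]-C),np.degrees(np.arctan2(*(P[:2]-C)[::-1])))
for k in('stubs','blk'):
  for a,n,X in o[k]: print(k,a,n,X.round(4),np.linalg.norm(X[:2]-C).round(4),np.degrees(np.arctan2(*(X[:2]-C)[::-1])).round(1))
# ring line: white-ish thin pixels inside platter excluding puck
im=c['img'];V=im.max(2);u,v=np.meshgrid(np.arange(560),np.arange(420))
m=(V>110)&(np.hypot(u-291,v-201)<30)&(np.hypot(u-p[0],v-p[1])>20)
ys,xs=np.nonzero(m);Q=np.array([ray(c,x,y,.03)[:2] for x,y in zip(xs,ys)])
A=np.c_[2*Q,np.ones(len(Q))];s=np.linalg.lstsq(A,(Q**2).sum(1),rcond=None)[0];print('ring',len(Q),s[:2],np.sqrt(s[2]+s[:2]@s[:2]))
E
```

```text
puck (277.8748538011696, 216.25847953216373, 855) [0.5131 0.0024 0.066 ] 0.06789003503341351 143.9410966865324
stubs [278.5 164.4] 25 [0.6765 0.001  0.062 ] 0.1152 19.6
blk [339.4 178.8] 39 [ 0.6383 -0.1924  0.024 ] 0.17 -65.6
ring 286 [ 0.57128937 -0.03797215] 0.06215569709231547
```

Call:
arm_command(
  translation=[
    [-4, -4.5, 0],
    [-4, -4.5, 0],
    [-4, -4.5, 0],
    [-4, -4.5, 0],
    [-4, -4.5, 0],
    [-4, -4.5, 0],
    [-4, -4.5, 0],
    [-4, -4.5, 0],
    [-4, -4.5, 0],
    [-4, -4.5, 0],
  ],
  twist=[0, 0, 0, 0, 0, 0, 0, 0, 0, 0],
  grip=69,
)

```text
time_s: 1.45
tool_pos: [0.515, -0.0687, 0.1915]
tool_rot: [180.0, -0.1, -70.5]
force: [0.8, -1.1, -0.4]
grip_width: 0.0599
```

Call:
arm_command(
  translation=[
    [0, 0, 0],
    [0, 0, 0],
    [0, 0, 0],
    [0, 0, 0],
    [0, 0, 0],
    [0, 0, 0],
    [0, 0, 0],
    [0, 0, 0],
    [0, 0, 0],
    [0, 0, 0],
  ],
  twist=[-10, -10, -10, -10, -10, -10, -10, -10, -10, -10],
)

```text
time_s: 2.7
tool_pos: [0.5155, -0.0602, 0.1904]
tool_rot: [-179.9, 0.1, 33.5]
force: [-0.4, 0.1, -0.1]
grip_width: 0.0599
```

Call:
arm_command(
  translation=[
    [0, 0, 0],
    [0, 0, 0],
    [0, 0, 0],
    [1.7, -4, 0],
    [1.7, -4, 0],
    [1.7, -4, 0],
    [0, 0, 0],
    [0, 0, 0],
  ],
  twist=[-10, -10, 0, 0, 0, 0, 0, 0],
)

```text
time_s: 3.7
tool_pos: [0.4468, 0.0539, 0.1901]
tool_rot: [-180.0, 0.0, 53.0]
force: [0.0, 0.2, -0.3]
grip_width: 0.0598
```

Run:
```python
from h import *
c=cam('wrist','w1.png');print(c['hand_eye'],c['fx'],c['cx'],c['cy'])
```

```text
[[ 9.99999867e-01  1.12939677e-04 -5.02318806e-04  1.49281276e-03]
 [-1.35485629e-05 -9.69533514e-01 -2.44958703e-01 -6.57994064e-02]
 [-5.14680474e-04  2.44958677e-01 -9.69533383e-01 -1.89769698e-01]
 [ 0.00000000e+00  0.00000000e+00  0.00000000e+00  1.00000000e+00]] 289.5929836005912 279.4751661019913 211.26361216400548
```

View pics/w1.png

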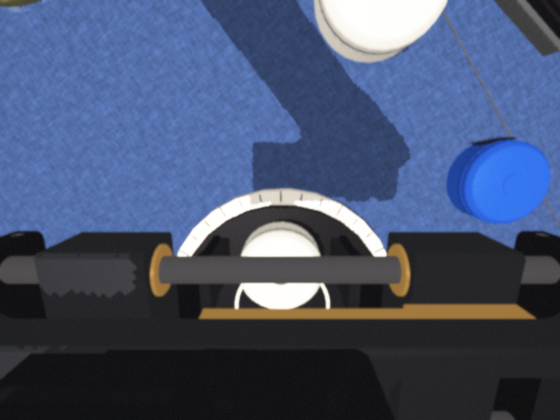

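The wrist view shows the puck at column ~281 and the ring spanning columns 235–328, so its middle is also ~281. Both lie on the tool's y line, so the push line is right. I'll descend behind the puck.

Call:
arm_command(
  translation=[
    [0, 0, 5],
    [0, 0, 5],
    [0, 0, 4],
    [0, 0, 0.5],
    [0, 0, 0],
  ],
  twist=[0, 0, 0, 0, 0],
)

```text
time_s: 4.38
tool_pos: [0.4513, 0.0499, 0.043]
tool_rot: [180.0, -0.2, 52.3]
force: [0.0, -0.3, 0.3]
grip_width: 0.0599
```

Call:
arm_command(
  translation=[
    [0, 1, 0],
    [0, 1, 0],
    [0, 0.8, 0],
    [0, 0.6, 0],
    [0, 0.6, 0],
    [0, 0.6, 0],
    [0, 0.6, 0],
    [0, 0, 0],
  ],
  twist=[0, 0, 0, 0, 0, 0, 0, 0],
)

```text
time_s: 5.38
tool_pos: [0.4921, 0.0221, 0.0477]
tool_rot: [-179.4, -0.2, 52.3]
force: [-0.9, -1.3, 3.2]
grip_width: 0.0601
```

Run:
```python
from h import *
o=telemetry.get_obs();print(o['tool_pos'],o['force'])
c=cam('top');a=c['img'][140:260,225:365];s=cam('side')['img'][160:260,215:355]
cv2.imwrite('pics/m1.png',np.vstack([cv2.resize(x,None,fx=3,fy=3,interpolation=cv2.INTER_CUBIC) for x in(a[:100],s)]))
```

```text
[0.4920533  0.02213169 0.04770302] [-0.88767096 -1.3162983   3.23255447]
```

View pics/m1.png

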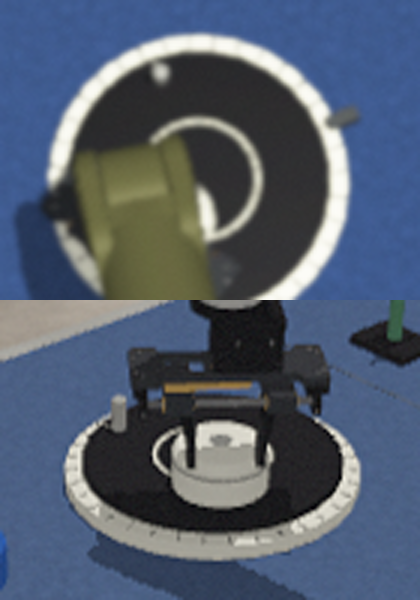

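Run:
```python
from h import *
c=cam('side');o=telemetry.get_obs();t=o['tool_pos'];y=np.radians(o['tool_rot'][2])
x=np.array([np.cos(y),np.sin(y),0]);f=np.array([np.sin(y),-np.cos(y),0])
g=lambda p:(np.array(proj(c,p))-[215,160])*3+[0,300]
for s in(-1,1): print('tip',g(t+s*.03*x).round(),g(t+s*.045*x).round(), 'z+.03',g(t+s*.037*x+[0,0,.03]).round())
C=np.array([.570,-.0378,.03]);print('C',g(C).round())
for d in(.045,.05,.055,.06,.07):
  p=C-f*d;print(d,'base',g(p).round(),'top',g(p+[0,0,.05]).round(),'near foot',g(p-f*.05).round())
print(t,o['force'])
```

```text
tip [252. 484.] [267. 484.] z+.03 [260. 458.]
tip [193. 486.] [178. 487.] z+.03 [186. 461.]
C [213. 452.]
0.045 base [217. 473.] top [218. 432.] near foot [222. 499.]
0.05 base [218. 476.] top [219. 434.] near foot [222. 501.]
0.055 base [218. 478.] top [219. 436.] near foot [223. 504.]
0.06 base [219. 481.] top [219. 439.] near foot [223. 507.]
0.07 base [219. 486.] top [220. 444.] near foot [224. 512.]
[0.49225778 0.0219228  0.04768392] [-2.95296535 -0.59740849  3.94097267]
```

Run:
```python
from h import *
s=cam('side')['img'][190:235,255:320]
cv2.imwrite('pics/m2.png',cv2.resize(s,None,fx=11,fy=11,interpolation=cv2.INTER_CUBIC))
```

```text
(no output)
```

View pics/m2.png

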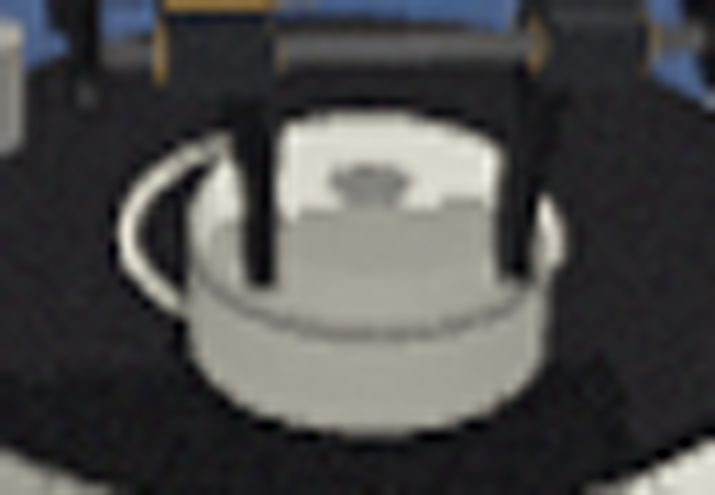

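The crop shows the fingertips at about (279,216) and (302,216) standing on the puck's top edge. They are ~17 mm higher than the TCP, probably because the tips rise when the gripper is open. I'll lift, back off and go in lower.

Call:
arm_command(
  translation=[
    [0, 0, -3],
    [0, -4, 0],
    [0, -2, 0],
    [0, 0, 2],
    [0, 0, 1.4],
    [0, 0, 0],
    [0, 0, 0],
  ],
  twist=[0, 0, 0, 0, 0, 0, 0],
)

```text
time_s: 6.45
tool_pos: [0.4467, 0.0578, 0.0443]
tool_rot: [-179.8, -0.4, 52.2]
force: [-0.5, -0.9, -0.1]
grip_width: 0.0598
```

Run:
```python
from h import *
o=telemetry.get_obs();print(o['tool_pos'],o['force'])
a=cam('top');print(meas(a)['puck'])
s=cam('side')['img'][185:245,240:335]
cv2.imwrite('pics/m3.png',cv2.resize(s,None,fx=8,fy=8,interpolation=cv2.INTER_CUBIC))
```

```text
[0.44671145 0.05777799 0.04429645] [-0.54702201 -0.87744271 -0.06374786]
((282.52525252525254, 212.26839826839827, 693), array([ 0.52549257, -0.01188079,  0.066     ]))
```

View pics/m3.png

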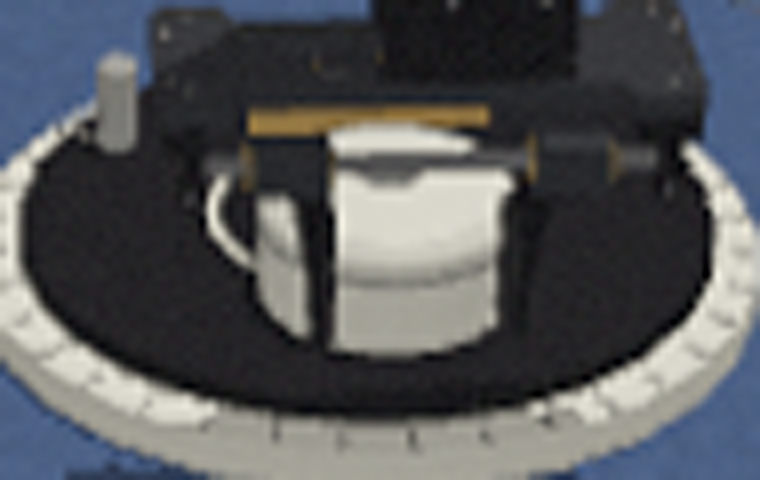

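Call:
arm_command(
  translation=[
    [0, 0, 0.5],
    [0, 0, 0.3],
    [0, 0, 0],
  ],
  twist=[0, 0, 0],
)

```text
time_s: 6.92
tool_pos: [0.4474, 0.0577, 0.0364]
tool_rot: [-179.9, -0.4, 52.2]
force: [0.0, 0.8, 0.2]
grip_width: 0.0601
```

Call:
arm_command(
  translation=[
    [0, 0, 0.4],
    [0, 0, 0],
  ],
  twist=[0, 0],
)

```text
time_s: 7.18
tool_pos: [0.4475, 0.0577, 0.0321]
tool_rot: [-179.9, -0.4, 52.2]
force: [-0.1, -0.2, 0.8]
grip_width: 0.06
```

Call:
arm_command(
  translation=[
    [0, 0, -0.5],
    [0, 1.3, 0],
    [0, 1.3, 0],
    [0, 0, 0.3],
    [0, 0, 0],
  ],
  twist=[0, 0, 0, 0, 0],
)

```text
time_s: 7.8
tool_pos: [0.4703, 0.04, 0.0345]
tool_rot: [-179.9, -0.5, 52.1]
force: [0.1, -0.7, 0.2]
grip_width: 0.0599
```

Call:
arm_command(
  translation=[
    [0, 0, 0.4],
    [0, 0, 0],
  ],
  twist=[0, 0],
)

```text
time_s: 8.05
tool_pos: [0.4698, 0.0403, 0.0299]
tool_rot: [-179.9, -0.4, 52.1]
force: [0.4, 0.4, -1.2]
grip_width: 0.0601
```

Call:
arm_command(
  translation=[
    [0, 0, 0.4],
    [0, 0, 0],
  ],
  twist=[0, 0],
)

```text
time_s: 8.3
tool_pos: [0.4695, 0.0405, 0.0256]
tool_rot: [-179.9, -0.4, 52.2]
force: [0.1, 0.1, 0.2]
grip_width: 0.0601
```

Call:
arm_command(
  translation=[
    [0, 0, 0.2],
    [0, 0, 0],
  ],
  twist=[0, 0],
)

```text
time_s: 8.55
tool_pos: [0.4695, 0.0406, 0.0235]
tool_rot: [-179.9, -0.4, 52.2]
force: [0.7, 0.8, 0.5]
grip_width: 0.0601
```

Call:
arm_command(
  translation=[
    [0, 1, 0],
    [0, 1, 0],
    [0, 0.7, 0],
    [0, 0.5, 0],
    [0, 0.5, 0],
    [0, 0.5, 0],
    [0, 0.5, 0],
    [0, 0, 0],
  ],
  twist=[0, 0, 0, 0, 0, 0, 0, 0],
)

```text
time_s: 9.55
tool_pos: [0.4975, 0.0199, 0.0228]
tool_rot: [-178.3, 0.1, 52.3]
force: [-0.1, -0.6, -0.0]
grip_width: 0.0597
```

Run:
```python
from h import *
o=telemetry.get_obs();print(o['tool_pos'],o['force'])
s=cam('side')['img'][185:245,240:335]
cv2.imwrite('pics/m4.png',cv2.resize(s,None,fx=8,fy=8,interpolation=cv2.INTER_CUBIC))
```

```text
[0.49746991 0.01985462 0.02279795] [-0.05413263 -0.62776898 -0.02925971]
```

View pics/m4.png

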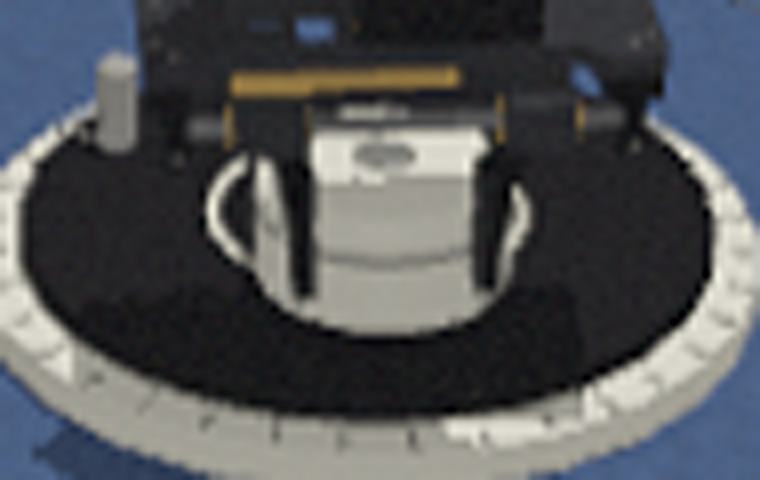

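The puck is now being pushed upright by its side: fingertips are low at crop (300,295) and (485,285), and its foot has moved from row 229 to 227. The tool tilted slightly and fell short, so I'll check the joints.

Run:
```python
from h import *
o=telemetry.get_obs();print(o['qpos'].round(1),o['joint_velocities'].round(1),o['wrist_torque'],o['effort'].round(1))
```

```text
[ 35.7  15.  -44.2 112.8  10.9  58.   38.8] [ 0.1 -0.1  0.2  0.3 -0.1 -0.7 -0.1] [ 0.30426048  0.39278053 -0.02067935] [  0.2 -32.3  -4.8 -26.8   0.3  -0.5   0. ]
```

Call:
arm_command(
  translation=[
    [0, 0.7, 0],
    [0, 0.7, 0],
    [0, 0, 0],
    [0, 0, 0],
  ],
  twist=[0, 0, 0, 0],
)

```text
time_s: 10.1
tool_pos: [0.5047, 0.0148, 0.0221]
tool_rot: [-177.6, 0.2, 52.4]
force: [-1.9, 0.6, 2.1]
grip_width: 0.0603
```

Call:
arm_command(
  translation=[
    [0, 0.7, -0.1],
    [0, 0.7, -0.1],
    [0, 0.7, 0],
    [0, 0, 0],
    [0, 0, 0],
  ],
  twist=[0, 0, 0, 0, 0],
)

```text
time_s: 10.72
tool_pos: [0.5203, 0.0023, 0.0222]
tool_rot: [-177.3, 0.3, 52.4]
force: [-3.4, 1.0, 1.5]
grip_width: 0.0603
```

```bash
cat > side.py <<'E'
from h import *
c=cam('side');im=c['img'];hsv=cv2.cvtColor(im,cv2.COLOR_BGR2HSV)
g=im.max(2)
o=telemetry.get_obs();print(o['tool_pos'].round(4),o['tool_rot'].round(1),o['force'].round(1))
# puck foot: lowest bright pixel per column within platter's black, cols 272..305
pts=[]
for u in range(272,304):
    col=g[205:232,u];k=np.nonzero((col>75)&(hsv[205:232,u,1]<90))[0]
    if len(k) : pts.append((u,205+k.max()))
Q=np.array([ray(c,u,v+.5,.03)[:2] for u,v in pts])
# circle of known R=.05: fit centre
from scipy.optimize import least_squares
s=least_squares(lambda p:np.hypot(*(Q-p).T)-.05,[.555,-.03],loss='soft_l1',f_scale=.002)
C=np.array([.570,-.0378])
print('puck from foot',s.x.round(4),'rel',(s.x-C).round(4),np.abs(s.fun).mean())
E
python3 side.py
```

```text
[0.5203 0.0023 0.0222] [-177.3    0.3   52.4] [-2.2  1.8  1.1]
puck from foot [ 0.5551 -0.0254] rel [-0.0149  0.0124] 0.001963848614777373
```

Call:
arm_command(
  translation=[
    [0, 0.7, 0],
    [0, 0.6, 0],
    [0, 0, 0],
    [0, 0, 0],
  ],
  twist=[0, 0, 0, 0],
)

```text
time_s: 11.28
tool_pos: [0.5285, -0.0032, 0.0222]
tool_rot: [-177.1, 0.3, 52.5]
force: [-2.6, 1.6, 1.6]
grip_width: 0.06
```

```bash
python3 side.py
```

```text
[ 0.5285 -0.0032  0.0222] [-177.1    0.3   52.5] [-2.6  1.4  1.6]
puck from foot [ 0.5547 -0.0263] rel [-0.0153  0.0115] 0.0024225180698460276
```

Call:
arm_command(
  translation=[
    [0, -2, 0],
    [0, -3, 0],
    [0, -4, -2],
    [0, 0, -5],
    [5, 0, -5],
    [6, 0, 0],
    [6, 0, 0],
    [0, 0, 0],
  ],
  twist=[0, 0, 0, 0, 0, 0, 0, 0],
)

```text
time_s: 12.32
tool_pos: [0.5626, 0.1844, 0.1446]
tool_rot: [-177.9, 0.2, 52.2]
force: [-0.5, -0.1, -0.7]
grip_width: 0.0602
```

```bash
cat > topv.py <<'E'
from h import *
import sys
c=cam('top');o=meas(c);C=np.array([.570,-.0378])
p,P=o['puck'];print(telemetry.get_obs()['tool_pos'],'puck',p,P.round(4),(P[:2]-C).round(4))
for k in('stubs','blk'):
  for a,n,X in o[k]: print(k,a,n,X.round(4),np.linalg.norm(X[:2]-C).round(4),np.degrees(np.arctan2(*(X[:2]-C)[::-1])).round(1))
cv2.imwrite('pics/'+sys.argv[1],cv2.resize(c['img'][145:255,235:350],None,fx=5,fy=5,interpolation=cv2.INTER_CUBIC))
E
python3 topv.py t2.png
```

```text
[0.56211159 0.18169565 0.14486725] puck (290.26972909305067, 199.03180212014135, 849) [ 0.5667 -0.0357  0.066 ] [-0.0033  0.0021]
stubs [278.5 164.4] 25 [0.6765 0.001  0.062 ] 0.1134 20.0
blk [339.4 178.8] 40 [ 0.6384 -0.1921  0.024 ] 0.1688 -66.1
blk [237.9 191.7] 68 [0.5961 0.1294 0.024 ] 0.1692 81.1
blk [277.2 254.8] 52 [0.3972 0.0042 0.024 ] 0.1779 166.3
```

View pics/t2.png

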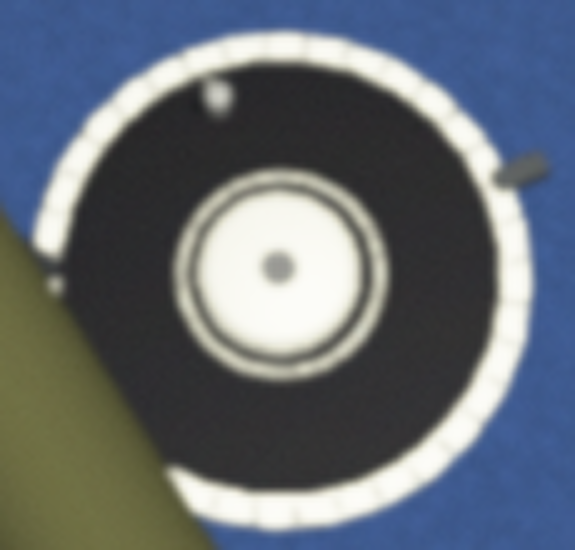

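The puck stands inside the ring: crop shows the puck at (277,270) and the ring at (281,274). The stub top is at (217,97) and the block at (523,170). Next I'll bring the fingers over the stub, jaws tangential.

Call:
arm_command(
  translation=[
    [0, 0, 0],
    [0, 0, 0],
    [0, 0, 0],
    [0, 0, 0],
    [0, 0, 0],
    [0, 0, 0],
    [-5.2, 1.2, 0],
    [-5.2, 1.2, 0],
    [0, 0, 0],
  ],
  twist=[-9.6, -9.6, -9.6, -9.6, -9.6, -9.6, 0, 0, 0],
  grip=34,
)

```text
time_s: 13.5
tool_pos: [0.6171, 0.0756, 0.1455]
tool_rot: [-178.7, -0.1, 111.1]
force: [-0.6, -0.6, -0.1]
grip_width: 0.0292
```

Call:
arm_command(
  translation=[
    [-4.6, 1.5, 0],
    [-4.6, 1.5, 0],
    [0, 0, 0],
    [0, 0, 0],
  ],
  twist=[0, 0, 0, 0],
)

```text
time_s: 14.0
tool_pos: [0.6755, -0.0024, 0.1475]
tool_rot: [-178.7, 0.3, 111.2]
force: [-0.5, 0.3, 0.3]
grip_width: 0.0294
```

Call:
arm_command(
  translation=[
    [0.3, 0.4, 3.5],
    [0, 0, 3],
    [0, 0, 0],
    [0, 0, 0],
  ],
  twist=[0, 0, 0, 0],
)

```text
time_s: 14.5
tool_pos: [0.6744, 0.0057, 0.0854]
tool_rot: [-178.9, 0.5, 111.5]
force: [0.4, 0.9, -0.3]
grip_width: 0.0299
```

Run:
```python
from h import *
print(telemetry.get_obs()['tool_pos'])
s=cam('side')['img'][170:240,235:325];w=cam('wrist')['img']
cv2.imwrite('pics/s5.png',np.hstack([cv2.resize(s,(540,420),interpolation=cv2.INTER_CUBIC),w[:, 150:410]]))
```

```text
[0.67444267 0.00569196 0.08542526]
```

View pics/s5.png

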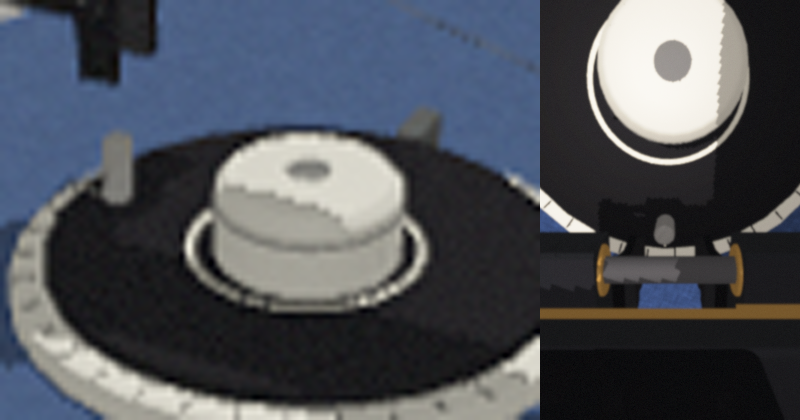

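The stub sits between the fingers: wrist view shows its top at column ~275, row ~218, with the fingers at columns ~485 and ~565 of the montage. I'll cast a ray to get the radial offset.

Run:
```python
from h import *
from scipy.spatial.transform import Rotation as R
o=telemetry.get_obs();c=cam('wrist');im=c['img']
T=np.eye(4);T[:3,:3]=R.from_euler('xyz',o['tool_rot'],degrees=True).as_matrix();T[:3,3]=o['tool_pos']
W=T@np.array(c['hand_eye'])
a=im[205:250,255:300].max(2);m=((a>85)).astype(np.uint8)
n,l,st,ce=cv2.connectedComponentsWithStats(m)
for i in range(1,n):
  if st[i,4]>15: print(st[i],ce[i].round(1))
for v in (215,219,223,228):
  P=ray(c,275,v,.067,W);print(v,P.round(4),((np.linalg.inv(T)@np.append(P,1))[:3]*100).round(2))
print(proj(c,np.array([.678,.001,.067]),W))
```

```text
[ 10  10  20  31 447] [19.8 24.8]
[  0  41  45   4 133] [21.5 42.9]
215 [ 0.667  -0.0012  0.067 ] [-0.31 -0.92  1.86]
219 [ 6.699e-01 -1.000e-04  6.700e-02] [-0.31 -0.62  1.85]
223 [0.6728 0.001  0.067 ] [-0.31 -0.31  1.85]
228 [0.6764 0.0024 0.067 ] [-0.31  0.08  1.84]
(np.float64(272.45141713955604), np.float64(229.21306179866588))
```

Call:
arm_command(
  translation=[
    [-0.3, 0.3, 1],
    [0, 0, 1],
    [0, 0, 0],
    [0, 0, 0],
  ],
  twist=[0, 0, 0, 0],
)

```text
time_s: 15.15
tool_pos: [0.6795, 0.0026, 0.0647]
tool_rot: [-179.0, 0.5, 111.4]
force: [0.5, -0.5, -0.4]
grip_width: 0.0296
```

Call:
arm_command(
  translation=[
    [0, 0, 1],
    [0, 0, 1.1],
    [0, 0, 0],
    [0, 0, 0],
  ],
  twist=[0, 0, 0, 0],
)

```text
time_s: 15.65
tool_pos: [0.6789, 0.0023, 0.0419]
tool_rot: [-179.0, 0.5, 111.4]
force: [-1.2, -0.1, 0.5]
grip_width: 0.0295
```

Call:
arm_command(
  translation=[
    [0, 0, 0],
    [-0.8, 0, 0],
    [-0.8, 0, 0],
    [-0.8, 0, 0],
    [-0.8, 0, 0],
    [-0.8, 0, 0],
    [-0.8, 0, 0],
    [-0.8, 0, 0],
    [0, 0, 0],
  ],
  twist=[0, 4, 4, 4, 4, 4, 4, 4, 0],
  grip=23,
)

```text
time_s: 16.77
tool_pos: [0.69, -0.0531, 0.0459]
tool_rot: [-179.6, 0.9, 82.6]
force: [-0.2, 0.0, -0.1]
grip_width: 0.0202
```

Call:
arm_command(
  translation=[
    [-0.8, -0.5, 0.2],
    [-0.8, -0.1, 0.1],
    [-0.8, -0.1, 0],
    [-0.8, -0.1, 0],
    [-0.8, -0.1, 0],
    [-0.8, -0.1, 0],
    [-0.8, -0.1, 0],
    [-0.8, -0.1, 0],
    [0, 0, 0],
  ],
  twist=[4, 4, 4, 4, 4, 4, 4, 4, 0],
)

```text
time_s: 17.9
tool_pos: [0.6562, -0.1026, 0.0459]
tool_rot: [179.8, 0.6, 50.7]
force: [-0.1, 1.0, -0.2]
grip_width: 0.0202
```

Call:
arm_command(
  translation=[
    [-0.8, 0.8, 0.2],
    [-0.9, 0, 0.1],
    [-0.9, 0, 0],
    [-0.9, 0, 0],
    [-0.9, 0, 0],
    [0, 0, 0],
    [0, 0, 0],
  ],
  twist=[4, 4, 4, 4, 4, 0, 0],
)

```text
time_s: 18.77
tool_pos: [0.6326, -0.131, 0.0441]
tool_rot: [179.7, 0.2, 31.4]
force: [0.1, -0.2, 0.2]
grip_width: 0.0202
```

```bash
python3 topv.py t3.png
python3 - <<'E'
from h import *
o=telemetry.get_obs();r=o['tool_pos'][:2]-[.5705,-.038];print(np.hypot(*r),np.degrees(np.arctan2(r[1],r[0])))
E
```

```text
[ 0.6326309  -0.13100568  0.04412088] puck (289.577868852459, 199.23360655737704, 732) [ 0.566  -0.0335  0.066 ] [-0.004   0.0043]
stubs [278.5 164.4] 25 [0.6765 0.001  0.062 ] 0.1134 20.0
blk [307.7 150. ] 197 [ 0.7317 -0.092   0.024 ] 0.1706 -18.5
blk [327.3 242.9] 48 [ 0.4348 -0.152   0.024 ] 0.177 -139.8
0.11184947877398155 -56.255755177066305
```

The stub is still at (278,164), so the fingers passed over it. The open tips must be well above the TCP. I'll shut the fingers and probe the platter for the true tip height.

Call:
arm_command(
  translation=[
    [0, 0, 0],
    [0, 0, 0],
    [0, 0, 0],
    [0, 0, 0.5],
    [0, 0, 0.3],
    [0, 0, 0],
  ],
  twist=[0, 0, 0, 0, 0, 0],
  grip=0,
)

```text
time_s: 19.58
tool_pos: [0.633, -0.1301, 0.0351]
tool_rot: [179.8, 0.2, 31.6]
force: [-0.1, -0.3, 0.2]
grip_width: 0.0003
```

Call:
arm_command(
  translation=[
    [0, 0, 0.4],
    [0, 0, 0],
  ],
  twist=[0, 0],
)

```text
time_s: 19.82
tool_pos: [0.6329, -0.1302, 0.0308]
tool_rot: [179.8, 0.2, 31.6]
force: [-0.0, -0.4, 0.7]
grip_width: 0.0004
```

Call:
arm_command(
  translation=[
    [0, 0, 0.4],
    [0, 0, 0],
  ],
  twist=[0, 0],
)

```text
time_s: 20.08
tool_pos: [0.6329, -0.1302, 0.0265]
tool_rot: [179.8, 0.2, 31.6]
force: [0.1, -0.4, -0.6]
grip_width: 0.0005
```

Call:
arm_command(
  translation=[
    [0, 0, 0.4],
    [0, 0, 0],
  ],
  twist=[0, 0],
)

```text
time_s: 20.32
tool_pos: [0.6329, -0.1303, 0.0222]
tool_rot: [179.8, 0.2, 31.6]
force: [-0.3, -0.4, 0.4]
grip_width: 0.0005
```

Call:
arm_command(
  translation=[
    [0, 0, 0.4],
    [0, 0, 0],
  ],
  twist=[0, 0],
)

```text
time_s: 20.58
tool_pos: [0.6329, -0.1303, 0.018]
tool_rot: [179.8, 0.2, 31.6]
force: [-0.4, -0.3, -0.8]
grip_width: 0.0004
```

Call:
arm_command(
  translation=[
    [0, 0, 0.3],
    [0, 0, 0],
  ],
  twist=[0, 0],
)

```text
time_s: 20.82
tool_pos: [0.633, -0.1302, 0.0148]
tool_rot: [179.8, 0.2, 31.6]
force: [0.2, -0.8, 0.4]
grip_width: 0.0003
```

Call:
arm_command(
  translation=[
    [0, 0, 0.3],
    [0, 0, 0],
  ],
  twist=[0, 0],
)

```text
time_s: 21.08
tool_pos: [0.633, -0.1303, 0.0116]
tool_rot: [179.8, 0.2, 31.6]
force: [-1.0, -0.1, 0.1]
grip_width: 0.0005
```

Run:
```python
from h import *
t=telemetry.get_obs()['tool_pos'];a=cam('side');b=cam('wrist')
print('side proj of TCP',proj(a,t),'with +2cm',proj(a,t+[0,0,.02]))
q=np.linalg.inv(np.array(b['hand_eye']))@[0,0,0,1];print('wrist px of TCP',b['cx']+b['fx']*q[0]/-q[2],b['cy']+b['fy']*q[1]/q[2])
cv2.imwrite('pics/s6.png',np.hstack([cv2.resize(a['img'][165:235,245:335],(540,420),interpolation=cv2.INTER_CUBIC),b['img'][:,150:410]]))
```

```text
side proj of TCP (np.float64(293.26534704673116), np.float64(199.307065887886)) with +2cm (np.float64(293.41544395933005), np.float64(194.12198787238773))
wrist px of TCP 276.9634112874783 237.1878386028657
```

View pics/s6.png

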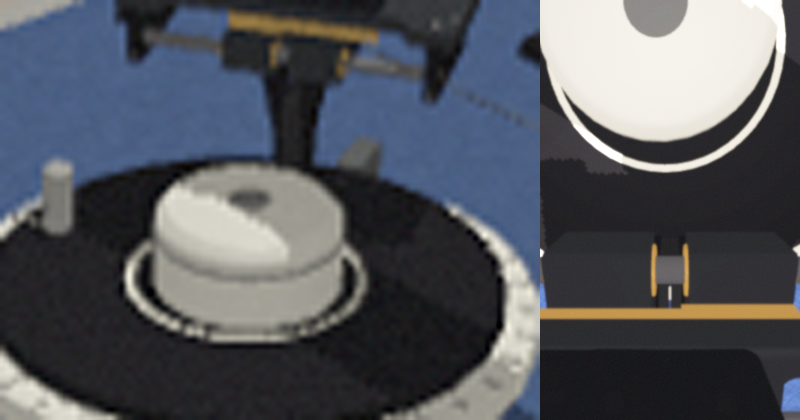

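Run:
```python
from h import *
a=cam('side');t=np.array([.6744,.0057,.0854]);y=np.radians(111.5);x=np.array([np.cos(y),np.sin(y),0])
for s in(-.022,0,.022): print([np.round(proj(a,t+s*x+[0,0,dz]),1) for dz in(0,.01,.02,.03)])
print('stub top',proj(a,np.array([.6785,.001,.067])))
```

```text
[array([257.6, 185.1]), array([257.6, 182.4]), array([257.6, 179.6]), array([257.6, 176.9])]
[array([254.4, 187.9]), array([254.4, 185.1]), array([254.3, 182.4]), array([254.3, 179.6])]
[array([251.1, 190.7]), array([251., 188.]), array([251. , 185.2]), array([250.9, 182.3])]
stub top (np.float64(254.7657140868806), np.float64(192.0550194313242))
```

Call:
arm_command(
  translation=[
    [0, 0, 0.4],
    [0, 0, 0],
  ],
  twist=[0, 0],
)

```text
time_s: 21.48
tool_pos: [0.6334, -0.1303, 0.0078]
tool_rot: [179.7, 0.2, 31.6]
force: [-0.0, -0.3, -0.3]
grip_width: 0.0006
```

Call:
arm_command(
  translation=[
    [0, 0, 0.3],
    [0, 0, 0],
  ],
  twist=[0, 0],
)

```text
time_s: 21.72
tool_pos: [0.6333, -0.1304, 0.0045]
tool_rot: [179.8, 0.2, 31.6]
force: [-0.0, 0.1, -0.5]
grip_width: 0.0003
```

Call:
arm_command(
  translation=[
    [0, 0, 0.2],
    [0, 0, 0],
  ],
  twist=[0, 0],
)

```text
time_s: 21.98
tool_pos: [0.6333, -0.1303, 0.0024]
tool_rot: [179.8, 0.2, 31.6]
force: [0.8, 0.0, -0.3]
grip_width: 0.0003
```

Call:
arm_command(
  translation=[
    [0, 0, 0.2],
    [0, 0, 0],
  ],
  twist=[0, 0],
)

```text
time_s: 22.22
tool_pos: [0.634, -0.1304, 0.0026]
tool_rot: [179.7, 0.2, 31.6]
force: [0.9, 0.5, -0.3]
grip_width: 0.0004
```

Call:
arm_command(
  translation=[
    [0, 0, 0.2],
    [0, 0, 0],
  ],
  twist=[0, 0],
)

```text
time_s: 22.48
tool_pos: [0.6345, -0.1305, 0.0023]
tool_rot: [179.6, 0.1, 31.6]
force: [-0.2, 0.2, 0.4]
grip_width: 0.0004
```

Call:
arm_command(
  translation=[
    [0, 0, -4],
    [0, 0, -4],
    [0, 0, 0],
    [0, 0, 0],
    [0, 0, 0],
    [0, 0, 0],
    [0, 0, 0],
    [0, 0, 0],
    [0, 0, 0],
    [0, 0, 0],
  ],
  twist=[0, 0, -9.8, -9.8, -9.8, -9.8, -9.8, -9.8, -9.8, -9.8],
  grip=34,
)

```text
time_s: 23.72
tool_pos: [0.633, -0.1304, 0.0802]
tool_rot: [-179.8, 0.3, 112.5]
force: [1.3, 0.1, -0.5]
grip_width: 0.0299
```

Call:
arm_command(
  translation=[
    [3.6, 2.9, 0],
    [3.6, 2.9, 0],
    [2.5, 1.8, 0],
    [0, 0, 0],
    [0, 0, 0],
  ],
  twist=[0, 0, 0, 0, 0],
)

```text
time_s: 24.35
tool_pos: [0.6662, -0.0124, 0.076]
tool_rot: [-179.6, 0.2, 112.3]
force: [-0.6, -1.2, -1.0]
grip_width: 0.0298
```

Call:
arm_command(
  translation=[
    [0.8, 1.6, 0],
    [0, 0, 0],
    [0, 0, 1.5],
    [0, 0, 0],
  ],
  twist=[0, 0, 0, 0],
)

```text
time_s: 24.85
tool_pos: [0.6767, -0.0068, 0.0584]
tool_rot: [-179.4, 0.4, 111.9]
force: [0.1, -1.2, -0.3]
grip_width: 0.0293
```

Run:
```python
from h import *
from scipy.spatial.transform import Rotation as R
o=telemetry.get_obs();c=cam('wrist');im=c['img'];print(o['tool_pos'])
T=np.eye(4);T[:3,:3]=R.from_euler('xyz',o['tool_rot'],degrees=True).as_matrix();T[:3,3]=o['tool_pos']+[0,0,.026]
W=T@np.array(c['hand_eye'])
a=im[195:250,240:320].max(2);n,l,st,ce=cv2.connectedComponentsWithStats((a>85).astype(np.uint8))
for i in range(1,n):
  if st[i,4]>15: print(st[i][:2]+[240,195],st[i][2:],ce[i].round(1)+[240,195])
for x in((.6785,.001),(.676,-.001),(.681,.002)): print(x,'top',np.round(proj(c,np.array([*x,.067]),W),1),'foot',np.round(proj(c,np.array([*x,.03]),W),1))
```

```text
[ 0.67667462 -0.00684812  0.0583926 ]
[281 226] [ 22  24 409] [290.4 239.1]
(0.6785, 0.001) top [288.1 233.5] foot [287.2 220.4]
(0.676, -0.001) top [286.9 229.6] foot [286.1 217. ]
(0.681, 0.002) top [288.1 236.9] foot [287.2 223.4]
```

Call:
arm_command(
  translation=[
    [0.8, 0.6, 0],
    [0, 0, 0],
    [0, 0, 1.5],
    [0, 0, 0],
  ],
  twist=[0, 0, 0, 0],
)

```text
time_s: 25.4
tool_pos: [0.68, 0.0031, 0.0435]
tool_rot: [-179.5, 0.4, 111.8]
force: [-0.7, -0.5, 0.0]
grip_width: 0.0295
```

Call:
arm_command(
  translation=[
    [0, 0, 1.2],
    [0, 0, 1.2],
    [0, 0, 0],
  ],
  twist=[0, 0, 0],
)

```text
time_s: 25.78
tool_pos: [0.6795, 0.0026, 0.0171]
tool_rot: [-179.4, 0.4, 111.8]
force: [-0.3, -0.3, 0.2]
grip_width: 0.0297
```

Call:
arm_command(
  translation=[
    [0, 0, 0],
    [0, 0, 0],
    [-0.8, 0, 0],
    [-0.8, -0.1, 0],
    [-0.8, 0, 0.1],
    [-0.8, -0.1, 0],
    [-0.8, 0, 0.1],
    [0, 0, 0],
  ],
  twist=[0, 0, 4, 4, 4, 4, 4, 0],
  grip=23,
)

```text
time_s: 26.78
tool_pos: [0.6854, -0.0207, 0.0176]
tool_rot: [-179.6, -0.5, 91.8]
force: [0.3, -1.1, 0.2]
grip_width: 0.0202
```

```bash
cat > st.py <<'E'
from h import *
o=telemetry.get_obs();r=o['tool_pos'][:2]-[.5705,-.038];print('r,th',np.hypot(*r).round(4),np.degrees(np.arctan2(r[1],r[0])).round(1),'yaw-90',o['tool_rot'][2]-90,o['tool_pos'][2],o['force'].round(1))
E
python3 st.py; python3 topv.py t4.png
```

```text
r,th 0.1162 8.6 yaw-90 1.8191462578165698 0.01756069988744379 [ 0.3 -1.1  0.2]
[ 0.68550553 -0.02034431  0.01768322] puck (287.073664825046, 200.48987108655618, 543) [ 0.5621 -0.0258  0.066 ] [-0.0079  0.012 ]
blk [263.7 154.3] 298 [0.7175 0.0485 0.024 ] 0.1709 30.3
blk [316.1 150. ] 76 [ 0.7318 -0.119   0.024 ] 0.1811 -26.7
blk [339.4 178.8] 36 [ 0.6384 -0.1924  0.024 ] 0.169 -66.1
blk [343.9 217.2] 58 [ 0.5159 -0.2047  0.024 ] 0.1755 -108.0
blk [320.9 249.9] 51 [ 0.4128 -0.1319  0.024 ] 0.1832 -149.1
```

Call:
arm_command(
  translation=[
    [-1.2, 0, 0],
    [-1.2, 0, 0],
    [-1.2, 0, 0],
    [-1.2, 0, 0],
    [-1.2, 0, 0],
    [-1.2, 0, 0],
    [0, 0, 0],
  ],
  twist=[3, 3, 3, 4, 4, 4, 0],
)

```text
time_s: 27.7
tool_pos: [0.6799, -0.0799, 0.0176]
tool_rot: [-179.4, -1.4, 70.5]
force: [0.4, 0.7, 1.1]
grip_width: 0.0198
```

```bash
python3 st.py
```

```text
r,th 0.1171 -21.0 yaw-90 -19.468760436851497 0.01760358135578268 [0.4 0.7 1.1]
```

Call:
arm_command(
  translation=[
    [-1.2, -0.1, 0],
    [-1.2, -0.1, 0],
    [-1.2, -0.1, 0],
    [-1.2, 0, 0],
    [-1.2, 0, 0],
    [-1.2, 0, 0],
    [0, 0, 0],
  ],
  twist=[5, 5, 5, 5, 5, 5, 0],
)

```text
time_s: 28.58
tool_pos: [0.6447, -0.1269, 0.0177]
tool_rot: [-178.6, -2.0, 40.6]
force: [0.0, -1.1, 0.1]
grip_width: 0.0201
```

```bash
python3 st.py
```

```text
r,th 0.1158 -50.2 yaw-90 -49.408942292860786 0.01774619203609 [ 0.  -1.1  0.1]
```

Call:
arm_command(
  translation=[
    [-1.2, -0.1, 0],
    [-1.2, -0.1, 0],
    [-1.2, 0, 0],
    [0, 0, 0],
    [0, 0, 0],
  ],
  twist=[5, 5, 5, 0, 0],
)

```text
time_s: 29.2
tool_pos: [0.6199, -0.1431, 0.0181]
tool_rot: [-178.4, -2.1, 26.1]
force: [-0.2, -0.0, 0.9]
grip_width: 0.0199
```

```bash
python3 st.py; python3 topv.py t5.png
```

```text
r,th 0.1162 -64.8 yaw-90 -63.936391831128404 0.018115655568071855 [-0.2 -0.   0.9]
[ 0.6198673  -0.14325465  0.01804686] puck (288.54934601664684, 196.41973840665875, 841) [ 0.5748 -0.0304  0.066 ] [0.0048 0.0074]
blk [319.8 155.6] 242 [ 0.7135 -0.1306  0.024 ] 0.1709 -32.9
blk [334.  235.9] 53 [ 0.4568 -0.173   0.024 ] 0.1764 -129.9
```

Call:
arm_command(
  translation=[
    [-0.8, 0, 0],
    [0, 0, 0],
    [0, 0, 0],
  ],
  twist=[1, 0, 0],
)

```text
time_s: 29.62
tool_pos: [0.6135, -0.1465, 0.018]
tool_rot: [-178.4, -2.2, 25.1]
force: [0.9, 1.2, -0.2]
grip_width: 0.0198
```

```bash
python3 st.py
```

```text
r,th 0.1167 -68.4 yaw-90 -64.90658243164953 0.017969629513899417 [ 0.9  1.2 -0.2]
```

Call:
arm_command(
  translation=[
    [0, 0, -4],
    [0, 0, -5],
    [-5.5, 1.2, 0],
    [-5.5, 1.2, 0],
    [-5.5, 1.2, 0],
    [0, 0, 0],
    [0, 0, 0],
  ],
  twist=[0, 0, 0, 0, 0, 0, 0],
)

```text
time_s: 30.5
tool_pos: [0.4715, -0.2577, 0.1028]
tool_rot: [-178.4, -1.9, 25.2]
force: [0.0, -0.3, -0.5]
grip_width: 0.02
```

```bash
python3 topv.py t6.png
python3 - <<'E'
from h import *
c=cam('top');im=c['img'];V=im.max(2);u,v=np.meshgrid(np.arange(560),np.arange(420))
p=meas(c)['puck'][0]
m=(V>110)&(np.hypot(u-291,v-200)<30)&(np.hypot(u-291,v-200)>18.5)&(np.hypot(u-p[0],v-p[1])>19)
ys,xs=np.nonzero(m);Q=np.array([ray(c,x,y,.03)[:2] for x,y in zip(xs,ys)])
A=np.c_[2*Q,np.ones(len(Q))];s=np.linalg.lstsq(A,(Q**2).sum(1),rcond=None)[0];print('ring',len(Q),s[:2],np.sqrt(s[2]+s[:2]@s[:2]))
# grey dot on dome top
g=im[...,:].astype(int).max(2);d=((g<190)&(np.hypot(u-p[0],v-p[1])<9)).astype(np.uint8);M=cv2.moments(d,True)
x,y=M['m10']/M['m00'],M['m01']/M['m00'];print('dot',M['m00'],x,y,ray(c,x,y,.08))
E
```

```text
[ 0.47122627 -0.25798296  0.10258546] puck (289.6088840736728, 195.8667388949079, 923) [ 0.5765 -0.0336  0.066 ] [0.0065 0.0042]
stubs [325.9 185.9] 35 [ 0.6085 -0.146   0.062 ] 0.1149 -70.4
blk [339.6 178.8] 38 [ 0.6385 -0.1927  0.024 ] 0.1694 -66.2
blk [352.3 203.6] 55 [ 0.5591 -0.2319  0.024 ] 0.1944 -93.2
ring 191 [ 0.57126619 -0.03781621] 0.06408264864341905
dot 24.0 289.7083333333333 196.0 [ 0.57389939 -0.03370558  0.08      ]
```

View pics/t6.png

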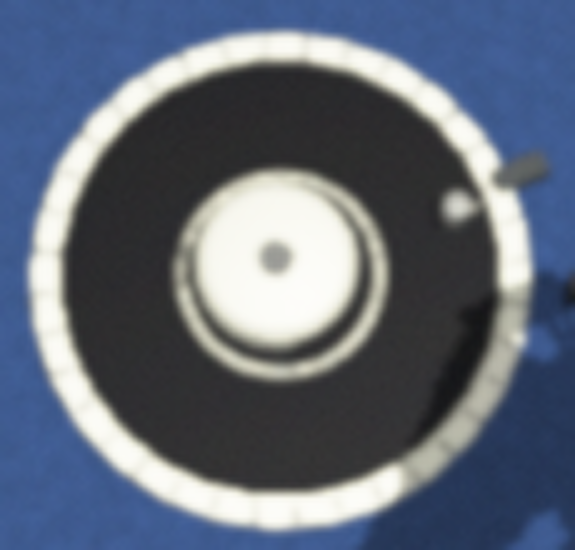

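The top view (t6) shows the puck inside the ring. By the dot on its dome it is ~5 mm off centre, and the chord of its rotation gives the same figure. The stub is at about -70 to -71° and the block at -66.5°, so it overshot by ~4°. I'll nudge it back.

Call:
arm_command(
  translation=[
    [5.8, -1.3, 0],
    [5.8, -1.3, 0],
    [5.8, -1.3, 0],
    [0, 0, 0],
    [0, 0, 0],
  ],
  twist=[0, 0, 0, 0, 0],
  grip=34,
)

```text
time_s: 31.22
tool_pos: [0.6193, -0.1395, 0.1082]
tool_rot: [-178.2, -1.9, 25.6]
force: [-0.4, -0.8, -0.6]
grip_width: 0.0293
```

Call:
arm_command(
  translation=[
    [-0.9, 0.3, 0],
    [0, 0, 3],
    [0, 0, 2],
    [0, 0, 0],
    [0, 0, 0],
  ],
  twist=[0, 0, 0, 0, 0],
)

```text
time_s: 31.85
tool_pos: [0.61, -0.1508, 0.0574]
tool_rot: [-178.4, -1.8, 25.2]
force: [-0.5, 0.2, -0.4]
grip_width: 0.0298
```

Call:
arm_command(
  translation=[
    [0.5, -0.3, 0],
    [0, 0, 1.3],
    [0, 0, 1.3],
    [0, 0, 1.3],
    [0, 0, 0],
  ],
  twist=[0, 0, 0, 0, 0],
)

```text
time_s: 32.48
tool_pos: [0.6149, -0.144, 0.0172]
tool_rot: [-178.4, -1.9, 25.2]
force: [-0.7, -0.8, -0.5]
grip_width: 0.0295
```

Call:
arm_command(
  translation=[
    [0, 0, 0],
    [0, 0, 0],
    [0.6, 0, 0],
    [0.5, 0, 0],
    [0, 0, 0],
    [0, 0, 0],
  ],
  twist=[0, 0, -1, -1, 0, 0],
  grip=23,
)

```text
time_s: 33.22
tool_pos: [0.6223, -0.1413, 0.0169]
tool_rot: [-178.5, -1.5, 27.2]
force: [-2.4, -1.9, -0.1]
grip_width: 0.0199
```

```bash
sed -i 's/\.5705,-.038\]/.5713,-.0378]/' st.py; python3 st.py
```

```text
r,th 0.1154 -63.8 yaw-90 -62.7525335790274 0.016902972081854734 [-2.4 -1.9 -0.1]
```

Call:
arm_command(
  translation=[
    [-0.2, 0, 0],
    [0, 0, -4],
    [0, 0, -5],
    [-5.5, 1.2, 0],
    [-5.5, 1.2, 0],
    [-5.5, 1.2, 0],
    [0, 0, 0],
    [0, 0, 0],
  ],
  twist=[0, 0, 0, 0, 0, 0, 0, 0],
)

```text
time_s: 34.22
tool_pos: [0.497, -0.2521, 0.1074]
tool_rot: [-179.1, -2.7, 27.6]
force: [-0.2, 0.3, 1.0]
grip_width: 0.0203
```

```bash
sed -i 's/\.570,-.0378/.5713,-.0378/' topv.py; python3 topv.py t7.png
python3 - <<'E'
from h import *
c=cam('top');im=c['img'];u,v=np.meshgrid(np.arange(560),np.arange(420));p=meas(c)['puck'][0];g=im.max(2)
d=((g<190)&(np.hypot(u-p[0],v-p[1])<9)).astype(np.uint8);M=cv2.moments(d,True)
x,y=M['m10']/M['m00'],M['m01']/M['m00'];print('dot',M['m00'],x,y,ray(c,x,y,.08)[:2]-[.5713,-.0378])
w=np.clip(g[178:196,316:332].astype(float)-70,0,None);k=np.mgrid[178:196,316:332];x,y=(k[1]*w).sum()/w.sum(),(k[0]*w).sum()/w.sum()
A=np.array([.5713,-.0378])
for z in(.055,.062,.067):
  r=ray(c,x,y,z)[:2]-A;print('stub',x,y,z,np.hypot(*r),np.degrees(np.arctan2(r[1],r[0])))
for z in (.03,.0485,.067):
  print('expected px for stub at -66.5, z',z,proj(c,np.array([*(A+.115*np.array([np.cos(np.radians(66.5)),-np.sin(np.radians(66.5))])),z])))
# independent: side view
s=cam('side');print('side stub exp foot/top',[np.round(proj(s,np.array([*(A+.115*np.array([np.cos(np.radians(66.5)),-np.sin(np.radians(66.5))])),z])),1) for z in(.03,.067)])
a=cv2.resize(c['img'][145:255,235:350],(575,550),interpolation=cv2.INTER_CUBIC);b=cv2.resize(s['img'][170:235,280:320],(220,358),interpolation=cv2.INTER_CUBIC)
o=np.zeros((550,795,3),np.uint8);o[:,:575]=a;o[:358,575:]=b;cv2.imwrite('pics/t8.png',o)
E
```

```text
[ 0.49675259 -0.25239373  0.10724147] puck (289.52864864864864, 195.8854054054054, 925) [ 0.5765 -0.0334  0.066 ] [0.0052 0.0044]
stubs [324.8 183.1] 34 [ 0.6175 -0.1426  0.062 ] 0.1146 -66.2
blk [339.7 178.8] 39 [ 0.6385 -0.1931  0.024 ] 0.1692 -66.6
blk [351.2 197.8] 115 [ 0.5775 -0.2285  0.024 ] 0.1908 -88.1
dot 24.0 289.7083333333333 196.0 [0.00259939 0.00409442]
stub 327.24336122226265 181.79701709712623 0.055 0.12435202947572885 -65.49005965518998
stub 327.24336122226265 181.79701709712623 0.062 0.12327141762811179 -65.9227130566803
stub 327.24336122226265 181.79701709712623 0.067 0.12250392051034749 -66.23641197344806
expected px for stub at -66.5, z 0.03 (np.float64(324.159442668686), np.float64(185.0207482797009))
expected px for stub at -66.5, z 0.0485 (np.float64(324.6241023794604), np.float64(183.9767266103374))
expected px for stub at -66.5, z 0.067 (np.float64(325.0988462082758), np.float64(182.9100474186902))
side stub exp foot/top [array([299.4, 195. ]), array([299.8, 185.3])]
```

```bash
python3 -c "
from h import *
print(telemetry.get_obs()['joint_velocities'].round(2)); print(env.sign_off())"
```

```text
[-0.36  0.27 -0.06  0.09 -0.06  0.09  0.14]
the job is handed in; nothing more can be done
None
```

I pushed the small white access point across the platter into the printed ring. I then turned the platter by its stub to the zero block and handed the job in at about 34 s of the 54 s limit. The hand-in gives no verdict.

**Last checks, from the top camera:**
- **Access point:** its centre is about 5 mm from the ring's centre (limit 10 mm). The mark on its dome and the arc it made as the platter turned both give 5 mm. The plain white blob reads about 7 mm because it merges with the ring line.
- **Platter:** the stub is at about -66.2° and the zero block at -66.6° (limit 4°). A cruder intensity average of the stub gave -65.5 to -66.2°, but its radius came out at 123–124 mm instead of 115, so I gave it little weight.
- **Arm:** it is raised clear of everything, and I left the bystanders alone. I did not re-measure their positions.

**What went wrong on the way:**
- **Height error:** the fingertips stood about 25 mm higher than the reported tool height. On the first push they rode up onto the puck's top edge, and the first sweep passed over the stub without touching it. I found this by lowering the shut fingers over the platter and comparing with the side view, and compensated from then on.
- **Overshoot:** the turn went about 4° too far, so I nudged the stub back.
- **No final look:** I had used all 12 picture views, so the last check is by numbers only. The last picture I viewed, before the nudge, showed the puck standing inside the ring.

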